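Lock the split tile mould with its pin

TASK

Swing the open half of the tile mould fully shut, then take the thick locking pin out of the wooden block and thread it down through all three lugs at the mould's open corner until its collar sits on the top lug. Feel the pin in, never force it, let go of it, and leave the other things on the bench alone.

Things in the scene. Friction and masses are not known exactly. Their poses are not given: they have to be found in the camera images.
- mould: Base plate (steel, 240 mm square, 20 mm thick, bolted down) of a split tile mould. Origin: centre of its underside on the bench; z up, x along the square's diagonal from the lug corner (right, as the robot sees it) to the hinge corner (far left), y left of that. On it lies a 236 mm square frame of 18 mm bars, 20 to 75 mm above the bench, in two L-shaped halves: the +y half (robot side) stays put, the -y half (far right) swings.
- eye (a point): Nominal hole centre on the top lug's flat upper face, 75 mm above the bench (mould x -190, y 0). The 7 kg frame lies loosely on the base plate, held by its weight (60 N to slide it): all of it, hinge and lugs too, really stands up to 9 mm off this in x and up to 9 mm in y of mould, NOT measured. Lug: 46 (x) x 44 (y) mm plate, 14 mm thick, round 14 mm hole in its middle, fixed half.
- eye_mid (a point): Nominal hole centre on the middle lug's upper face, 57 mm above the bench, when shut: same plate and hole, 17 mm thick, on the swinging half. The frame's offset at eye applies, and the worn hinge adds play: this lug stands 2 to 2.8 mm too far out from the hinge (towards -x of mould), NOT measured. About 7 N shifts it; the pin's bevel can draw it into line.
- eye_low (a point): Nominal hole centre on the bottom lug's upper face, 36 mm above the bench: same plate and hole, 14 mm thick, on the fixed half, exactly below the top lug's hole.
- flange (a point): Where to push when shut: nominal middle of the outer (-y) face of the swinging half's end flange, 50 mm above the bench, at mould x -157, y -22. The flange is a square post 20 mm along x, 20 to 75 mm high, next to the lugs; it swings with the half. The frame's offset applies.
- leaf (a joint): Swing of the -y half about the hinge (upright, nominally at mould x +167, y 0; the frame's offset applies), rad: 0 is fully shut against a firm stop, growing as its lug end swings out, away from the robot (to -y of mould, anticlockwise from above); 0.01 rad is 3.6 mm at the lugs. Stiff hinge: about 4 N at the flange moves it, and it stays where it is left.
- pin: Steel locking pin upright in a hole of the wooden block: shank 12 mm thick, 64 mm long, foot bevelled from 10 to 12 mm over 4 mm; then a collar 26 mm wide, 6 mm high, resting on the block's top; then a round grip head 20 mm thick, 42 mm high. 112 mm overall, 0.18 kg. Origin: the foot's tip, z up the axis. Seated, the tip is 11 mm above the bench. Over 45 N between pin and mould is forcing it.
- punch: Bystander: slim drift punch with pointed foot (shank 8 mm, head 12 mm thick, 100 mm overall) standing in the block's other hole. Origin at its tip.
- block: Fixed wooden block 70 x 150 mm, 70 mm high, with two 15 mm holes on its long (y) axis at y +-42 mm, 67 mm deep; the pin stands in one, the punch in the other, either way round. Origin at the centre of its underside.
- pot: Bystander: round pigment pot 100 mm wide, 75 mm high, with a ladle whose handle sticks out along its own +x+y to 175 mm height. Origin at the centre of its underside.
- float: Bystander: wooden hand float, board 220 x 90 mm with a bar handle, 63 mm high. Origin at the centre of its underside.
Not all that is in view belongs to the job. Leave any turquoise or yellow look-alike of the pin alone.

How it is judged (in metres and radians):
On the way, in this order (a step that is already met when the one before it is completed fails the run):
1. the swinging half is shut (within 0.012 rad) (value of joint leaf below 0.012 rad), for 0.2 s.
2. the pin is 9 mm or more into the top lug with the mould shut (value of joint leaf below 0.012 rad and horizontal distance between pin and eye below 0.016 m and z of pin in the frame of mould below 0.066 m), for 0.1 s.
At the end, for the whole second after the job is handed in: The swinging half is shut (within 0.012 rad); the pin stands upright (within 0.08 rad) through all three lugs, its collar within 2.5 mm of the top lug (tip below 13.5 mm over the bench, within 16 mm of the nominal hole axis, which only a pin in the holes can reach), released and at rest (value of joint leaf below 0.012 rad and horizontal distance between pin and eye below 0.016 m and z of pin in the frame of mould between 0.007 and 0.0135 m and angle between pin's own z axis and vertical below 0.08 rad and linear speed of pin below 0.02 m/s); the robot touches nothing.
It fails at once if the pin is forced: more than 45 N between pin and mould (contact force between pin and mould above 45 N).
It fails at once if the punch is disturbed (moved 20 mm) (distance of punch from where it was at the start of the episode above 0.02 m).
It fails at once if the pot is disturbed (moved 20 mm) (distance of pot from where it was at the start of the episode above 0.02 m).
It fails at once if the float is disturbed (moved 20 mm) (distance of float from where it was at the start of the episode above 0.02 m).
It also fails if it takes over 72 s, if anything falls off the work surface, if the arm or the gripper's body presses on something with over 40 N, if the wrist force passes 120 N, or if a joint passes its speed limit or range.

ROBOT

A 6-joint arm with a two-finger parallel gripper is mounted at the origin on the work surface. World frame = base frame: x ahead of the robot, y to its left, z up, the work surface at z = 0. Lengths are in mm, angles in rad, forces in N, time in s.
With the tool pointing down it reaches from about 350 to 875 mm from the base axis. Payload 4.2 kg.
Tool frame: the origin (TCP) lies at the very end of the fingers, on their centre line; the grasp point (between the pads) lies 19 mm behind it; z points along the fingers, y is the line along which they close (so a half turn about z gives the same grasp; the last joint's range is limited). The gripper opens to 85 mm and grips with 20 to 120 N. Pads are 22 mm wide; open, the fingers measure 114 mm over their backs; the gripper's body (76 mm by 85 mm) begins 54 mm behind the grasp point. The pads swing forward as they close: fully open they stand 13 mm farther back than shut.
Start: joints at [-0.885, 0.385, 0.008, 0, -1.194, -0.259], TCP at [258.737, -568.906, 231.312] pointing down, gripper open.
Joint ranges: [-3.14, 3.14], [-1.21, 2.06], [-1.07, 1.41], [-3.16, 2.05], [-2.99, -0.16], [-3.1, 3.1]. Speed limits (rad/s): [2.79, 2.79, 3.14, 3.14, 3.14, 3.14].

INTERFACE

Orientations are given as a unit quaternion [x, y, z, w].
In Python, from bench import arm, optics gives the robot as it stands. The module is installed in compiled form; this text tells all that it offers.
- The arm moves only by the tool step_arm, never from a script. Its argument "motion" is a list of rows, each an object with "dr": the turn, a rotation vector about the tool's x, y, z in units of 8 degrees (1.0 is 8 degrees), a list of three; "slide": the shift along the tool's x, y, z in mm, a list of three; "jaw": the finger opening in mm, from 0 to 85.4. A call has exactly 8 rows; each row is the pose to reach, as a shift and turn from the pose commanded when the call began, along the tool's axes at that moment; what a row does not reach only later rows make up. A row lasts 1/8 s, in which the tool goes at most 62.5 mm and 10.7 degrees, less where a joint would pass 70% of its speed; a pose out of reach is approached as far as the arm can. A call with a gripper value outside its range is refused whole. The fingers move at their own pace and stop on an object; the grip force is fixed at half the most. Time passes only in rows, so rows that repeat a pose let the fingers close, or fill a call up. It gives the time, the measured TCP pose, the force, the opening and the grip force at its end, in the units of the state.
- arm.read_state(): the state, without advancing time (a new reading comes with each control period).
- optics.get_image(name): name is "side" or "top" or "wrist"; returns the picture (384x512x3 uint8, blue, green, red); there is no depth.
- optics.camera_info(name): a dict with "camera_matrix" (3x3 intrinsics, pixels), "view" (4x4, takes a point from world to camera coordinates); the wrist camera has in their place "T_tool_cam" (4x4, takes a point from camera to tool coordinates, whose origin is the TCP and whose axes are the flange's). Camera axes: x right, y up, looking along -z (the intrinsics and any distortion apply to the point x, -y, -z); pixel columns grow to the right and rows downward; lengths in mm; the calibration is good to about 2 mm. A picture is of the moment at which its call begins: read the wrist's pose just before it. camera_info takes no time and is no camera call.
- arm.job_done(): hands the job in; it is judged then, once.
The state is a dict: "clock": time; "joints": joint angles; "joint_vel": joint speeds; "joint_efforts": joint torques, N m; "position": TCP position; "ee_rot": TCP orientation; "contact_force": force on the tool from outside, world axes, zero at the start; "wrist_torque": the same for the moment, N m; "gripper_width": finger opening in mm; "grasp_force": force on a finger pad.
Only numpy, scipy, OpenCV 4.12 (cv2) and the standard library are available. Lean on these libraries where they do the work, as an engineer would, in place of code of your own. Each camera call takes 0.05 s, during which the arm holds its last target. There are 200 camera calls.

## Working session

There is one attempt and no reset: what is moved stays moved. The work goes in short steps, Python scripts to look and compute and a tool call to move; the robot and the scene stay as the last step left them, time stands still between calls to the robot, and variables do not carry over. Pictures are saved under pics/ and viewed, at most 10 in all, crops included, and the job is handed in when it is done.

Besides the shell and the picture viewer there is one more tool, called after "Call:" as name([rows], argument=value, ...), one row to a line, values as JSON. step_arm: Moves the arm, as the interface text tells. Its arguments: {"type":"object","properties":{"motion":{"type":"array","items":{"type":"object","properties":{"dr":{"type":"array","items":{"type":"number"}},"slide":{"type":"array","items":{"type":"number"}},"jaw":{"type":"number"}}}}},"required":["motion"]}

```bash
mkdir -p pics; python3 - <<'E'
from bench import arm, optics
import cv2, numpy as np
np.set_printoptions(suppress=True,precision=4)
print(arm.read_state())
for n in ["top","side","wrist"]:
    print(n,optics.camera_info(n))
    cv2.imwrite(f"pics/{n}0.png",optics.get_image(n))
E
```

```text
{'clock': 0.0, 'joints': array([-0.8854,  0.3855,  0.0066, -0.0005, -1.1941, -0.2586]), 'joint_vel': array([-0.0015, -0.0004, -0.0008,  0.0014, -0.0005, -0.0014]), 'joint_efforts': array([ -0.0001, -39.2291,  18.8404,   4.1861,  -0.0045,   0.    ]), 'position': array([ 258.4711, -568.3734,  230.2189]), 'ee_rot': array([-0.2117,  0.9773,  0.0011, -0.0003]), 'contact_force': array([-0.3732,  0.2013,  0.0878]), 'wrist_torque': array([ 0.0041, -0.0144, -0.0083]), 'grasp_force': 0.0, 'gripper_width': 85.68239031642923}
top {'camera_matrix': array([[369.7714,   0.    , 258.0245],
       [  0.    , 369.7714, 194.5862],
       [  0.    ,   0.    ,   1.    ]]), 'view': array([[   -0.0085,    -1.    ,     0.003 ,   -25.2479],
       [    0.9831,    -0.0078,     0.183 ,  -542.0211],
       [   -0.183 ,     0.0045,     0.9831, -1049.7067],
       [    0.    ,     0.    ,     0.    ,     1.    ]])}
side {'camera_matrix': array([[388.0949,   0.    , 260.13  ],
       [  0.    , 388.0949, 196.828 ],
       [  0.    ,   0.    ,   1.    ]]), 'view': array([[   -0.9738,    -0.2274,    -0.0029,   523.2738],
       [    0.1247,    -0.5446,     0.8294,  -148.3755],
       [   -0.1902,     0.8073,     0.5587, -1288.7765],
       [    0.    ,     0.    ,     0.    ,     1.    ]])}
wrist {'camera_matrix': array([[333.0259,   0.    , 257.2355],
       [  0.    , 333.0259, 189.3629],
       [  0.    ,   0.    ,   1.    ]]), 'T_tool_cam': array([[   0.0007,    0.9455,    0.3256,   83.7899],
       [   1.    ,   -0.0009,    0.0004,   -0.9321],
       [   0.0007,    0.3256,   -0.9455, -142.9387],
       [   0.    ,    0.    ,    0.    ,    1.    ]])}
```

View pics/top0.png

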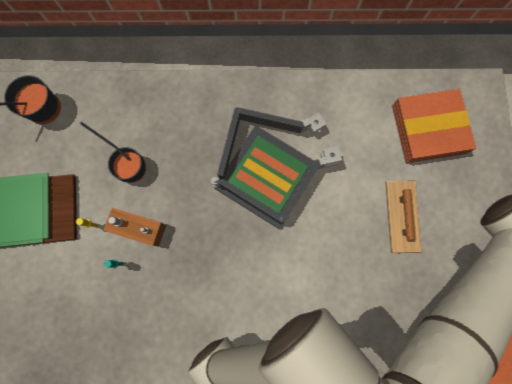

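View pics/side0.png

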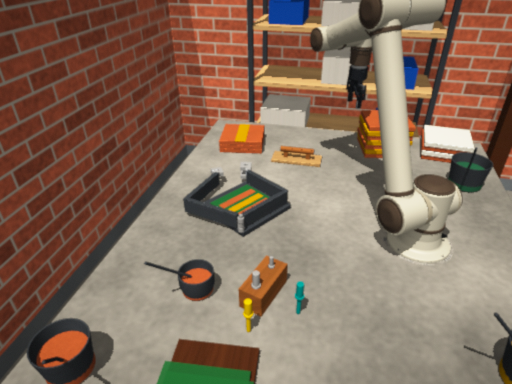

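```bash
cat >h.py <<'E'
from bench import arm, optics
import cv2, numpy as np
from scipy.spatial.transform import Rotation as R
np.set_printoptions(suppress=True,precision=2)
def cam(name,st=None):
    c=optics.camera_info(name);K=c["camera_matrix"]
    if name=="wrist":
        T=np.eye(4);T[:3,:3]=R.from_quat(st["ee_rot"]).as_matrix();T[:3,3]=st["position"]
        M=T@c["T_tool_cam"]
    else: M=np.linalg.inv(c["view"])
    return K,M
def ray(name,u,v,st=None):
    K,M=cam(name,st)
    d=np.linalg.solve(K,[u,v,1]); return M[:3,3],M[:3,:3]@(d*[1,-1,-1])
def atz(name,u,v,z,st=None):
    o,d=ray(name,u,v,st); return o+d*(z-o[2])/d[2]
def proj(name,p,st=None):
    K,M=cam(name,st); c=np.linalg.inv(M)@np.r_[p,1]; q=K@(c[:3]*[1,-1,-1]); return q[:2]/q[2]
def totool(p,st): # world point -> tool coordinates
    return R.from_quat(st["ee_rot"]).inv().apply(np.asarray(p)-st["position"])
E
python3 - <<'E'
from h import *
im=cv2.imread("pics/top0.png")
a=cv2.resize(im[98:233,205:350],None,fx=4,fy=4,interpolation=cv2.INTER_CUBIC)
b=cv2.resize(im[200:255,100:155],None,fx=4,fy=4,interpolation=cv2.INTER_CUBIC)
c=np.zeros((540,800,3),np.uint8);c[:,:580]=a;c[:220,580:]=b
cv2.imwrite("pics/crop1.png",c)
E
```

```text
(no output)
```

View pics/crop1.png

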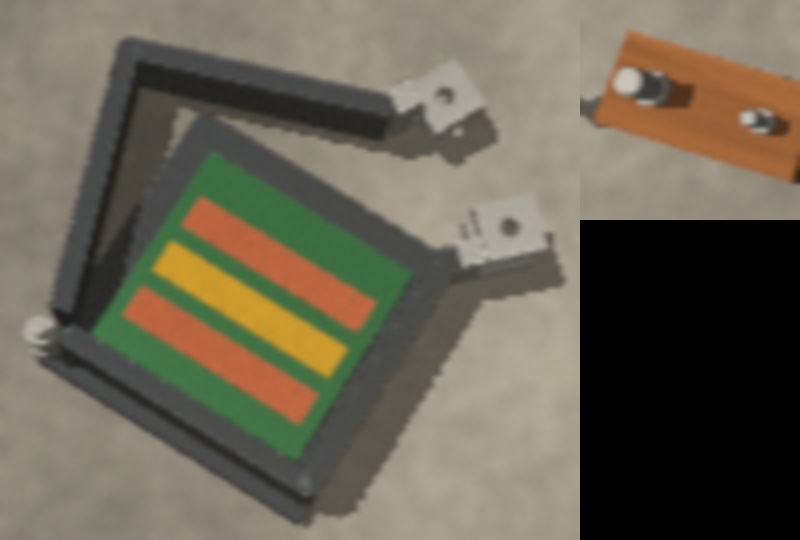

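```bash
python3 - <<'E'
from h import *
print("eye",atz("top",332.5,154.75,75)); h=atz("top",215,180.5,80);print("hinge",h)
print("mid",atz("top",316.5,122,57))
print("pin",atz("top",112.5,220.5,118)); print("punch",atz("top",143.2,229.5,105))
e=atz("top",332.5,154.75,75)
d=h-e; print(np.hypot(*d[:2]), np.degrees(np.arctan2(d[1],d[0])))
d=h-atz("top",316.5,122,57);print(np.hypot(*d[:2]), np.degrees(np.arctan2(d[1],d[0])))
# base corners
for u,v in [(41,362),(302,522)]: print("basecorner",atz("top",205+u/4,98+v/4,20))
E
```

```text
eye [ 655.63 -251.55   75.  ]
hinge [578.93  95.36  80.  ]
mid [ 765.66 -211.02   57.  ]
pin [459.88 371.15 118.  ]
punch [435.66 289.65 105.  ]
355.28465608814025 102.46687228245318
358.7927721861308 121.36114550991127
basecorner [567.4  101.12  20.  ]
basecorner [443.16 -96.51  20.  ]
```

```bash
cat >>h.py <<'E'
A=np.radians(102.47); X=np.array([np.cos(A),np.sin(A)]); Y=np.array([-X[1],X[0]])
E0=np.array([655.6,-251.5]); H0=E0+357*X
def leafpt(x,y,th): # hinge-frame point at opening th
    c,s=np.cos(th),np.sin(th); a,b=c*x-s*y,s*x+c*y
    return H0+a*X+b*Y
E
python3 - <<'E'
from h import *
st=arm.read_state()
Rt=R.from_quat(st["ee_rot"]).as_matrix(); print(Rt)
a=np.degrees(np.arctan2(Rt[1,1],Rt[0,1]));print("tool y ang",a)
for th,g in [(.329,25),(.329,0),(.25,0),(.17,0),(.1,0),(.05,0),(.02,0),(0,0)]:
    p=leafpt(-322,-22-15-g,th); print(th,p,totool([*p,50],st))
E
```

```text
[[-0.91 -0.41 -0.  ]
 [-0.41  0.91  0.  ]
 [ 0.    0.   -1.  ]]
tool y ang 114.44625310412398
0.329 [ 798.86 -145.77] [-666.82  160.96  180.71]
0.329 [ 777.5  -158.76] [-642.    157.97  180.7 ]
0.25 [ 756.69 -173.67] [-616.89  153.01  180.7 ]
0.17 [ 734.49 -187.04] [-591.14  150.03  180.69]
0.1 [ 714.23 -197.26] [-568.47  149.11  180.69]
0.05 [ 699.35 -203.67] [-552.27  149.43  180.7 ]
0.02 [ 690.28 -207.16] [-542.57  150.01  180.7 ]
0 [ 684.17 -209.34] [-536.11  150.56  180.7 ]
```

Call:
step_arm([
  {"dr": [0,0,-1.2],"slide": [-45,10,0],"jaw": 0},
  {"dr": [0,0,-2.4],"slide": [-95,20,0],"jaw": 0},
  {"dr": [0,0,-3.6],"slide": [-150,35,0],"jaw": 0},
  {"dr": [0,0,-4.8],"slide": [-205,50,0],"jaw": 0},
  {"dr": [0,0,-6.0],"slide": [-260,62,0],"jaw": 0},
  {"dr": [0,0,-7.2],"slide": [-315,75,0],"jaw": 0},
  {"dr": [0,0,-8.4],"slide": [-370,88,0],"jaw": 0},
  {"dr": [0,0,-9.76],"slide": [-420,100,0],"jaw": 0},
])

```text
clock: 1.15
position: [600.9, -302.4, 230.9]
ee_rot: [0.781, -0.624, -0.0, 0.0]
contact_force: [0.1, -1.1, 0.5]
gripper_width: 0.0
grasp_force: 0.0
```

```bash
cat >path.py <<'E'
from h import *
st=arm.read_state(); print(st["clock"],st["position"],st["contact_force"],st["gripper_width"])
Rt=R.from_quat(st["ee_rot"]).as_matrix(); print(Rt)
for th,g in [(.329,25),(.329,0),(.25,0),(.17,0),(.1,0),(.05,0),(.02,0),(0,0)]:
    p=leafpt(-322,-22-15-g,th); print(th,p,totool([*p,50],st))
E
python3 path.py
```

```text
1.15 [ 600.94 -302.44  230.88] [ 0.06 -1.09  0.54] 0.0391911760442046
[[ 0.22 -0.98 -0.  ]
 [-0.98 -0.22  0.  ]
 [-0.    0.   -1.  ]]
0.329 [ 798.86 -145.77] [-108.97 -227.77  180.79]
0.329 [ 777.5  -158.76] [-101.01 -204.07  180.8 ]
0.25 [ 756.69 -173.67] [ -91.08 -180.47  180.81]
0.17 [ 734.49 -187.04] [ -82.95 -155.86  180.82]
0.1 [ 714.23 -197.26] [ -77.46 -133.85  180.83]
0.05 [ 699.35 -203.67] [ -74.5  -117.92  180.84]
0.02 [ 690.28 -207.16] [ -73.1  -108.3   180.85]
0 [ 684.17 -209.34] [ -72.33 -101.86  180.85]
```

Call:
step_arm([
  {"slide": [-25,-55,0],"jaw": 0},
  {"slide": [-50,-110,0],"jaw": 0},
  {"slide": [-75,-165,0],"jaw": 0},
  {"slide": [-100,-215,10],"jaw": 0},
  {"slide": [-110,-234,60],"jaw": 0},
  {"slide": [-110,-234,110],"jaw": 0},
  {"slide": [-110,-234,160],"jaw": 0},
  {"slide": [-110,-234,181],"jaw": 0},
])

```text
$.motion[0]: bad value
```

```bash
python3 path.py
```

```text
1.15 [ 600.94 -302.44  230.88] [ 0.06 -1.09  0.54] 0.0391911760442046
[[ 0.22 -0.98 -0.  ]
 [-0.98 -0.22  0.  ]
 [-0.    0.   -1.  ]]
0.329 [ 798.86 -145.77] [-108.97 -227.77  180.79]
0.329 [ 777.5  -158.76] [-101.01 -204.07  180.8 ]
0.25 [ 756.69 -173.67] [ -91.08 -180.47  180.81]
0.17 [ 734.49 -187.04] [ -82.95 -155.86  180.82]
0.1 [ 714.23 -197.26] [ -77.46 -133.85  180.83]
0.05 [ 699.35 -203.67] [ -74.5  -117.92  180.84]
0.02 [ 690.28 -207.16] [ -73.1  -108.3   180.85]
0 [ 684.17 -209.34] [ -72.33 -101.86  180.85]
```

dr must be given.

Call:
step_arm([
  {"dr": [0,0,0],"slide": [-25,-55,0],"jaw": 0},
  {"dr": [0,0,0],"slide": [-50,-110,0],"jaw": 0},
  {"dr": [0,0,0],"slide": [-75,-165,0],"jaw": 0},
  {"dr": [0,0,0],"slide": [-100,-215,10],"jaw": 0},
  {"dr": [0,0,0],"slide": [-110,-234,60],"jaw": 0},
  {"dr": [0,0,0],"slide": [-110,-234,110],"jaw": 0},
  {"dr": [0,0,0],"slide": [-110,-234,160],"jaw": 0},
  {"dr": [0,0,0],"slide": [-110,-234,181],"jaw": 0},
])

```text
clock: 2.15
position: [802.2, -146.0, 45.1]
ee_rot: [0.779, -0.627, -0.003, 0.002]
contact_force: [-0.2, 0.2, 0.3]
gripper_width: 0.2
grasp_force: 0.0
```

```bash
python3 path.py
```

```text
2.15 [ 802.23 -146.01   45.09] [-0.22  0.19  0.33] 0.24289812524088622
[[ 0.21 -0.98 -0.01]
 [-0.98 -0.21  0.  ]
 [-0.    0.01 -1.  ]]
0.329 [ 798.86 -145.77] [-0.97  3.28 -4.89]
0.329 [ 777.5  -158.76] [ 7.15 26.92 -4.73]
0.25 [ 756.69 -173.67] [17.25 50.45 -4.58]
0.17 [ 734.49 -187.04] [25.55 75.   -4.41]
0.1 [ 714.23 -197.26] [31.18 96.98 -4.26]
0.05 [ 699.35 -203.67] [ 34.26 112.89  -4.15]
0.02 [ 690.28 -207.16] [ 35.72 122.5   -4.08]
0 [ 684.17 -209.34] [ 36.53 128.93  -4.04]
```

Call:
step_arm([
  {"dr": [0,0,0],"slide": [4,15,-3],"jaw": 0},
  {"dr": [0,0,0],"slide": [8,29,-3],"jaw": 0},
  {"dr": [0,0,0],"slide": [14,43,-3],"jaw": 0},
  {"dr": [0,0,0],"slide": [19,56,-3],"jaw": 0},
  {"dr": [0,0,0],"slide": [23,68,-3],"jaw": 0},
  {"dr": [0,0,0],"slide": [27,80,-3],"jaw": 0},
  {"dr": [0,0,0],"slide": [30,92,-3],"jaw": 0},
  {"dr": [0,0,0],"slide": [33,104,-3],"jaw": 0},
])

```text
clock: 3.15
position: [711.2, -200.5, 54.8]
ee_rot: [0.78, -0.626, 0.002, -0.001]
contact_force: [3.2, 3.2, 0.5]
gripper_width: -0.2
grasp_force: 2.2
```

```bash
python3 path.py; python3 -c "
from h import *
cv2.imwrite('pics/top1.png',cv2.resize(optics.get_image('top')[90:250,200:360],None,fx=3.7,fy=3.7,interpolation=cv2.INTER_CUBIC))"
```

```text
3.15 [ 711.23 -200.49   54.77] [3.21 3.21 0.49] -0.18081884187306346
[[ 0.22 -0.98  0.  ]
 [-0.98 -0.22  0.  ]
 [ 0.   -0.   -1.  ]]
0.329 [ 798.86 -145.77] [-34.58 -97.34   5.14]
0.329 [ 777.5  -158.76] [-26.48 -73.68   5.05]
0.25 [ 756.69 -173.67] [-16.41 -50.15   4.96]
0.17 [ 734.49 -187.04] [ -8.13 -25.58   4.87]
0.1 [ 714.23 -197.26] [-2.52 -3.61  4.78]
0.05 [ 699.35 -203.67] [ 0.54 12.31  4.72]
0.02 [ 690.28 -207.16] [ 1.99 21.92  4.68]
0 [ 684.17 -209.34] [ 2.8  28.35  4.65]
```

View pics/top1.png

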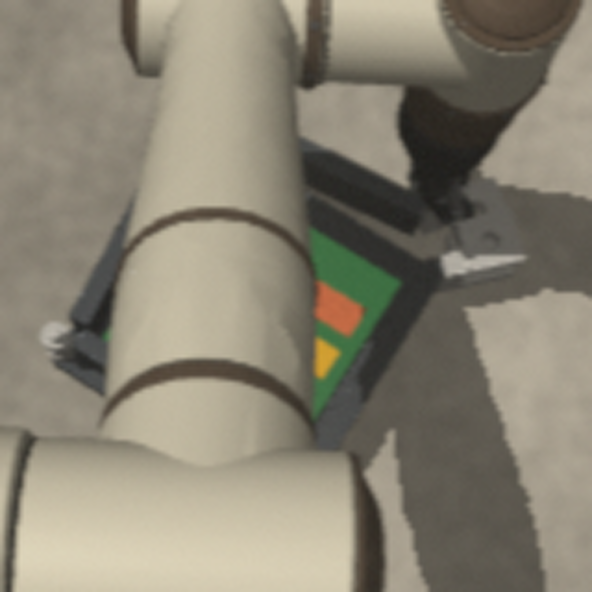

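Call:
step_arm([
  {"dr": [0,0,0],"slide": [0,4,2],"jaw": 0},
  {"dr": [0,0,0],"slide": [1,8,3],"jaw": 0},
  {"dr": [0,0,0],"slide": [1,12,3],"jaw": 0},
  {"dr": [0,0,0],"slide": [1,15,3],"jaw": 0},
  {"dr": [0,0,0],"slide": [2,18,3],"jaw": 0},
  {"dr": [0,0,0],"slide": [2,21,3],"jaw": 0},
  {"dr": [0,0,0],"slide": [2,23,3],"jaw": 0},
  {"dr": [0,0,0],"slide": [2,24,3],"jaw": 0},
])

```text
clock: 4.2
position: [687.1, -208.4, 50.3]
ee_rot: [0.779, -0.627, 0.0, 0.0]
contact_force: [3.9, -2.6, 2.2]
gripper_width: -0.1
grasp_force: 2.2
```

Call:
step_arm([
  {"dr": [0,0,0],"slide": [0,0.5,0],"jaw": 0},
  {"dr": [0,0,0],"slide": [0,1,0],"jaw": 0},
  {"dr": [0,0,0],"slide": [0,1.5,0],"jaw": 0},
  {"dr": [0,0,0],"slide": [0,2,0],"jaw": 0},
  {"dr": [0,0,0],"slide": [0,2,0],"jaw": 0},
  {"dr": [0,0,0],"slide": [0,2,0],"jaw": 0},
  {"dr": [0,0,0],"slide": [0,2,0],"jaw": 0},
  {"dr": [0,0,0],"slide": [0,2,0],"jaw": 0},
])

```text
clock: 5.2
position: [685.2, -208.8, 50.2]
ee_rot: [0.779, -0.627, 0.0, 0.0]
contact_force: [4.7, -2.8, 2.0]
gripper_width: 0.2
grasp_force: 2.3
```

Not at the stop yet; continue.

Call:
step_arm([
  {"dr": [0,0,0],"slide": [0,0.5,0],"jaw": 0},
  {"dr": [0,0,0],"slide": [0,1,0],"jaw": 0},
  {"dr": [0,0,0],"slide": [0,1.5,0],"jaw": 0},
  {"dr": [0,0,0],"slide": [0,2,0],"jaw": 0},
  {"dr": [0,0,0],"slide": [0,2,0],"jaw": 0},
  {"dr": [0,0,0],"slide": [0,2,0],"jaw": 0},
  {"dr": [0,0,0],"slide": [0,2,0],"jaw": 0},
  {"dr": [0,0,0],"slide": [0,2,0],"jaw": 0},
])

```text
clock: 6.2
position: [683.3, -209.4, 50.3]
ee_rot: [0.779, -0.627, 0.0, 0.0]
contact_force: [4.6, -1.7, 1.9]
gripper_width: -0.1
grasp_force: 2.4
```

Call:
step_arm([
  {"dr": [0,0,0],"slide": [0,0.5,0],"jaw": 0},
  {"dr": [0,0,0],"slide": [0,1,0],"jaw": 0},
  {"dr": [0,0,0],"slide": [0,1.5,0],"jaw": 0},
  {"dr": [0,0,0],"slide": [0,2,0],"jaw": 0},
  {"dr": [0,0,0],"slide": [0,2,0],"jaw": 0},
  {"dr": [0,0,0],"slide": [0,2,0],"jaw": 0},
  {"dr": [0,0,0],"slide": [0,2,0],"jaw": 0},
  {"dr": [0,0,0],"slide": [0,2,0],"jaw": 0},
])

```text
clock: 7.2
position: [683.3, -209.4, 50.4]
ee_rot: [0.779, -0.626, 0.002, -0.001]
contact_force: [8.5, -1.3, -0.3]
gripper_width: -0.0
grasp_force: 4.2
```

Call:
step_arm([
  {"dr": [0,0,0],"slide": [0,1,0],"jaw": 0},
  {"dr": [0,0,0],"slide": [0,2,0],"jaw": 0},
  {"dr": [0,0,0],"slide": [0,3,0],"jaw": 0},
  {"dr": [0,0,0],"slide": [0,3,0],"jaw": 0},
  {"dr": [0,0,0],"slide": [0,3,0],"jaw": 0},
  {"dr": [0,0,0],"slide": [0,3,0],"jaw": 0},
  {"dr": [0,0,0],"slide": [0,3,0],"jaw": 0},
  {"dr": [0,0,0],"slide": [0,3,0],"jaw": 0},
])

```text
clock: 8.2
position: [683.3, -209.5, 50.5]
ee_rot: [0.78, -0.626, 0.005, -0.003]
contact_force: [13.5, -1.2, -3.3]
gripper_width: 0.2
grasp_force: 6.9
```

Call:
step_arm([
  {"dr": [0,0,0],"slide": [0,-15,0],"jaw": 0},
  {"dr": [0,0,0],"slide": [0,-25,-30],"jaw": 0},
  {"dr": [0,0,0],"slide": [0,-25,-80],"jaw": 0},
  {"dr": [0,0,0],"slide": [10,-5,-120],"jaw": 20},
  {"dr": [0,0,0],"slide": [25,20,-125],"jaw": 40},
  {"dr": [0,0,0],"slide": [35,31,-125],"jaw": 50},
  {"dr": [0,0,0],"slide": [35,31,-125],"jaw": 50},
  {"dr": [0,0,0],"slide": [35,31,-125],"jaw": 50},
])

```text
clock: 9.2
position: [655.0, -250.4, 173.4]
ee_rot: [0.779, -0.627, -0.002, 0.001]
contact_force: [0.0, 0.2, 0.4]
gripper_width: 49.9
grasp_force: 0.0
```

```bash
python3 -c "
from h import *
st=arm.read_state(); print(st['position'],proj('wrist',[655.6,-251.5,75],st))
np.save('pics/st1.npy',np.r_[st['position'],st['ee_rot']])
cv2.imwrite('pics/w1.png',optics.get_image('wrist'))"
```

```text
[ 655.02 -250.44  173.39] [256.85 190.11]
```

View pics/w1.png

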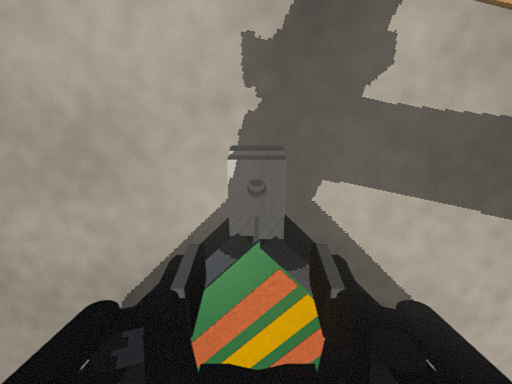

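```bash
python3 -c "
from h import *
im=cv2.imread('pics/w1.png')[140:242,215:300]
im=np.clip(im.astype(float)*2,0,255).astype(np.uint8)
cv2.imwrite('pics/w1c.png',cv2.resize(im,None,fx=5.5,fy=5.5,interpolation=cv2.INTER_CUBIC))"
```

```text
(no output)
```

View pics/w1c.png

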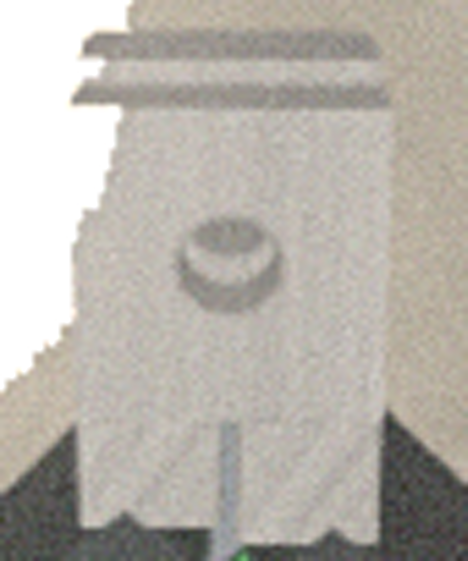

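Call:
step_arm([
  {"dr": [0,0,0.4],"slide": [-35,3,-20],"jaw": 50},
  {"dr": [0,0,0.8],"slide": [-90,8,-40],"jaw": 50},
  {"dr": [0,0,1.2],"slide": [-145,13,-42],"jaw": 50},
  {"dr": [0,0,1.6],"slide": [-200,18,-42],"jaw": 50},
  {"dr": [0,0,2.0],"slide": [-255,23,-42],"jaw": 50},
  {"dr": [0,0,2.4],"slide": [-310,28,-42],"jaw": 50},
  {"dr": [0,0,2.8],"slide": [-365,32,-42],"jaw": 50},
  {"dr": [0,0,3.65],"slide": [-400,35,-42],"jaw": 50},
])

```text
clock: 10.25
position: [534.6, 135.3, 217.0]
ee_rot: [-0.596, 0.803, 0.0, -0.0]
contact_force: [0.5, 0.6, 0.6]
gripper_width: 50.3
grasp_force: 0.0
```

```bash
python3 -c "
from h import *
s=np.load('pics/st1.npy'); s1=dict(position=s[:3],ee_rot=s[3:])
e=atz('wrist',256.7,187.8,75,s1); print('eye',e, 'tool',totool(e,s1))
st=arm.read_state(); print(st['position'],'pin tool',totool([459.9,371.2,218],st))"
```

```text
eye [ 656.48 -252.87   75.  ] tool [ 2.85 -1.21 98.39]
[534.59 135.27 217.01] pin tool [-204.17  139.83   -0.99]
```

Call:
step_arm([
  {"dr": [0,0,0],"slide": [-40,27,0],"jaw": 50},
  {"dr": [0,0,0],"slide": [-85,58,0],"jaw": 50},
  {"dr": [0,0,0],"slide": [-130,89,0],"jaw": 50},
  {"dr": [0,0,0],"slide": [-175,120,0],"jaw": 50},
  {"dr": [0,0,0],"slide": [-200,138,0],"jaw": 50},
  {"dr": [0,0,0],"slide": [-204,140,0],"jaw": 50},
  {"dr": [0,0,0],"slide": [-204,140,0],"jaw": 50},
  {"dr": [0,0,0],"slide": [-204,140,0],"jaw": 50},
])

```text
clock: 11.25
position: [460.7, 367.3, 217.2]
ee_rot: [-0.596, 0.803, -0.0, -0.0]
contact_force: [-0.1, -0.2, 0.7]
gripper_width: 50.4
grasp_force: 0.0
```

```bash
python3 -c "
from h import *
st=arm.read_state(); print(st['position'],R.from_quat(st['ee_rot']).as_matrix(),proj('wrist',[459.9,371.2,118],st))
np.save('pics/st2.npy',np.r_[st['position'],st['ee_rot']])
cv2.imwrite('pics/w2.png',optics.get_image('wrist'))"
```

```text
[460.66 367.31 217.22] [[-0.29 -0.96 -0.  ]
 [-0.96  0.29 -0.  ]
 [ 0.    0.   -1.  ]] [260.64 195.3 ]
```

View pics/w2.png

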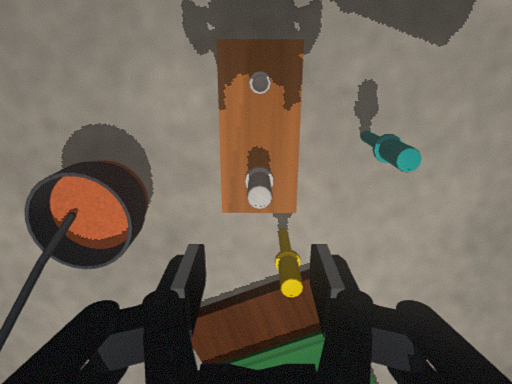

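```bash
python3 -c "
from h import *
s=np.load('pics/st2.npy'); s1=dict(position=s[:3],ee_rot=s[3:])
for n,u,v,z in [('pin',260,197,118),('yellow',291,287,112),('punch',259.5,83,103)]:
  e=atz('wrist',u,v,z,s1); print(n,e, 'tool',totool(e,s1))"
```

```text
pin [460.78 372.4  118.  ] tool [-4.96  1.35 99.22]
yellow [459.47 462.85 112.  ] tool [-91.14  28.84 105.18]
punch [436.98 291.99 103.  ] tool [ 78.89   0.8  114.26]
```

Call:
step_arm([
  {"dr": [0,0,0],"slide": [-5,1.4,30],"jaw": 50},
  {"dr": [0,0,0],"slide": [-5,1.4,65],"jaw": 50},
  {"dr": [0,0,0],"slide": [-5,1.4,100],"jaw": 50},
  {"dr": [0,0,0],"slide": [-5,1.4,120],"jaw": 50},
  {"dr": [0,0,0],"slide": [-5,1.4,132],"jaw": 50},
  {"dr": [0,0,0],"slide": [-5,1.4,135],"jaw": 50},
  {"dr": [0,0,0],"slide": [-5,1.4,135],"jaw": 30},
  {"dr": [0,0,0],"slide": [-5,1.4,135],"jaw": 10},
])

```text
clock: 12.3
position: [461.2, 373.9, 83.6]
ee_rot: [-0.596, 0.803, 0.0, 0.001]
contact_force: [0.7, 0.6, -0.8]
gripper_width: 18.5
grasp_force: 58.5
```

Call:
step_arm([
  {"dr": [0,0,0],"slide": [0,0,0],"jaw": 5},
  {"dr": [0,0,0],"slide": [0,0,0],"jaw": 5},
  {"dr": [0,0,0],"slide": [0,0,0],"jaw": 5},
  {"dr": [0,0,0],"slide": [0,0,0],"jaw": 5},
  {"dr": [0,0,0],"slide": [0,0,0],"jaw": 5},
  {"dr": [0,0,0],"slide": [0,0,0],"jaw": 5},
  {"dr": [0,0,0],"slide": [0,0,0],"jaw": 5},
  {"dr": [0,0,0],"slide": [0,0,0],"jaw": 5},
])

```text
clock: 13.3
position: [461.1, 373.9, 83.5]
ee_rot: [-0.596, 0.803, 0.0, 0.001]
contact_force: [-0.7, -1.6, 5.1]
gripper_width: 18.6
grasp_force: 58.6
```

Call:
step_arm([
  {"dr": [0,0,0],"slide": [0,0,-8],"jaw": 5},
  {"dr": [0,0,0],"slide": [0,0,-22],"jaw": 5},
  {"dr": [0,0,0],"slide": [0,0,-40],"jaw": 5},
  {"dr": [0,0,0],"slide": [0,0,-60],"jaw": 5},
  {"dr": [0,0,0],"slide": [0,0,-80],"jaw": 5},
  {"dr": [0,0,0],"slide": [0,0,-100],"jaw": 5},
  {"dr": [0,0,0],"slide": [0,0,-115],"jaw": 5},
  {"dr": [0,0,0],"slide": [0,0,-120],"jaw": 5},
])

```text
clock: 14.3
position: [460.6, 373.5, 203.5]
ee_rot: [-0.596, 0.803, 0.0, 0.001]
contact_force: [0.2, 0.4, -1.9]
gripper_width: 18.7
grasp_force: 58.6
```

```bash
python3 -c "
from h import *
st=arm.read_state(); print(st['position'],st['contact_force'],st['gripper_width'],'eye tool',totool([656.5,-252.9,203],st))
cv2.imwrite('pics/w3.png',optics.get_image('wrist'))"
```

```text
[460.6  373.49 203.47] [ 0.21  0.43 -1.92] 18.651310641395927 eye tool [ 543.   -368.64   -0.16]
```

View pics/w3.png

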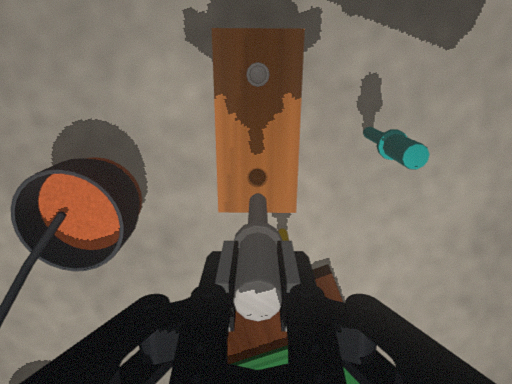

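Call:
step_arm([
  {"dr": [0,0,-0.4],"slide": [30,-20,0],"jaw": 5},
  {"dr": [0,0,-0.8],"slide": [70,-47,0],"jaw": 5},
  {"dr": [0,0,-1.2],"slide": [113,-77,0],"jaw": 5},
  {"dr": [0,0,-1.6],"slide": [156,-106,0],"jaw": 5},
  {"dr": [0,0,-2.0],"slide": [200,-136,0],"jaw": 5},
  {"dr": [0,0,-2.4],"slide": [243,-165,0],"jaw": 5},
  {"dr": [0,0,-3.0],"slide": [280,-190,0],"jaw": 5},
  {"dr": [0,0,-3.65],"slide": [310,-210,0],"jaw": 5},
])

```text
clock: 15.35
position: [571.7, 14.0, 201.3]
ee_rot: [0.78, -0.626, -0.001, 0.001]
contact_force: [0.8, 0.5, -1.5]
gripper_width: 18.4
grasp_force: 58.8
```

```bash
python3 -c "
from h import *
st=arm.read_state(); print(st['position'],st['gripper_width'],'eye tool',totool([656.5,-252.9,203],st))
for x0 in [-4,-2,0,2]:
  c=st['position'];Rt=R.from_quat(st['ee_rot'])
  print(x0,[proj('wrist',c+Rt.apply([x0+d,0,z]),st).round(1) for d,z in [(0,77.5),(5,77.5),(6,73.5)]])
im=cv2.imread('pics/w3.png')[180:250,220:295]
cv2.imwrite('pics/w3c.png',cv2.resize(np.clip(im*1.8,0,255).astype(np.uint8),None,fx=6,fy=6,interpolation=cv2.INTER_CUBIC))"
```

```text
[571.67  13.98 201.33] 18.39878153377582 eye tool [278.91 -25.06  -1.76]
-4 [array([257.7, 206.7]), array([257.7, 200.2]), array([257.7, 200.9])]
-2 [array([257.7, 204.1]), array([257.7, 197.5]), array([257.7, 198.2])]
0 [array([257.7, 201.5]), array([257.7, 194.9]), array([257.7, 195.5])]
2 [array([257.7, 198.9]), array([257.7, 192.2]), array([257.7, 192.7])]
```

View pics/w3c.png

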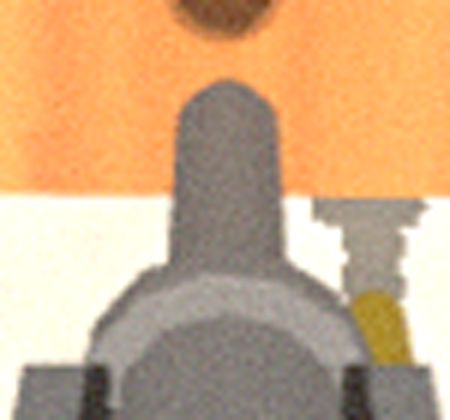

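Call:
step_arm([
  {"dr": [0,0,0],"slide": [50,-5,0],"jaw": 5},
  {"dr": [0,0,0],"slide": [105,-10,0],"jaw": 5},
  {"dr": [0,0,0],"slide": [160,-15,0],"jaw": 5},
  {"dr": [0,0,0],"slide": [215,-20,0],"jaw": 5},
  {"dr": [0,0,0],"slide": [260,-25,0],"jaw": 5},
  {"dr": [0,0,0],"slide": [278.5,-25,10],"jaw": 5},
  {"dr": [0,0,0],"slide": [278.5,-25,30],"jaw": 5},
  {"dr": [0,0,0],"slide": [278.5,-25,35],"jaw": 5},
])

```text
clock: 16.35
position: [654.5, -250.1, 164.2]
ee_rot: [0.779, -0.627, -0.003, 0.001]
contact_force: [-0.4, 0.1, -1.7]
gripper_width: 18.6
grasp_force: 58.8
```

```bash
python3 -c "
from h import *
st=arm.read_state(); print(st['position'],st['gripper_width'],st['contact_force'],'eye tool',totool([656.5,-252.9,75],st), proj('wrist',[656.5,-252.9,75],st))
im=optics.get_image('wrist')
im=im[155:255,210:305]
cv2.imwrite('pics/w4c.png',cv2.resize(np.clip(im*1.8,0,255).astype(np.uint8),None,fx=6,fy=6,interpolation=cv2.INTER_CUBIC))"
```

```text
[ 654.52 -250.09  164.15] 18.626389020167224 [-0.43  0.08 -1.68] eye tool [ 3.44 -1.8  89.13] [255.25 191.49]
```

View pics/w4c.png

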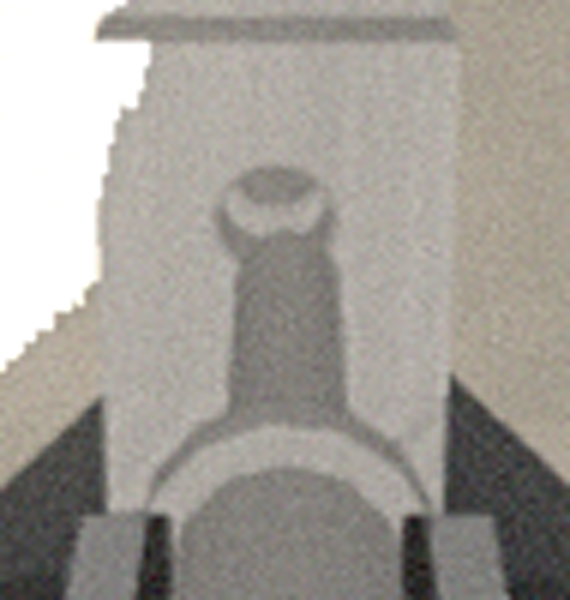

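Call:
step_arm([
  {"dr": [0,0,0],"slide": [2.6,-1.6,2],"jaw": 5},
  {"dr": [0,0,0],"slide": [2.6,-1.6,4],"jaw": 5},
  {"dr": [0,0,0],"slide": [2.6,-1.6,4],"jaw": 5},
  {"dr": [0,0,0],"slide": [2.6,-1.6,4],"jaw": 5},
  {"dr": [0,0,0],"slide": [2.6,-1.6,4],"jaw": 5},
  {"dr": [0,0,0],"slide": [2.6,-1.6,4],"jaw": 5},
  {"dr": [0,0,0],"slide": [2.6,-1.6,4],"jaw": 5},
  {"dr": [0,0,0],"slide": [2.6,-1.6,4],"jaw": 5},
])

```text
clock: 17.4
position: [658.3, -253.0, 163.3]
ee_rot: [0.779, -0.627, -0.0, 0.0]
contact_force: [-0.2, 0.7, -0.8]
gripper_width: 18.6
grasp_force: 58.8
```

```bash
python3 -c "
from h import *
for i in range(2):
  st=arm.read_state(); print(st['position'],st['contact_force'],totool([656.5,-252.9,75],st))
  im=optics.get_image('wrist')
im=im[160:240,210:305]
cv2.imwrite('pics/w5c.png',cv2.resize(np.clip(im*1.8,0,255).astype(np.uint8),None,fx=6,fy=6,interpolation=cv2.INTER_CUBIC))"
```

```text
[ 658.27 -253.    163.28] [-0.18  0.73 -0.83] [-0.47  1.71 88.28]
[ 658.25 -252.99  163.27] [ 0.84  0.36 -2.23] [-0.46  1.68 88.27]
```

View pics/w5c.png

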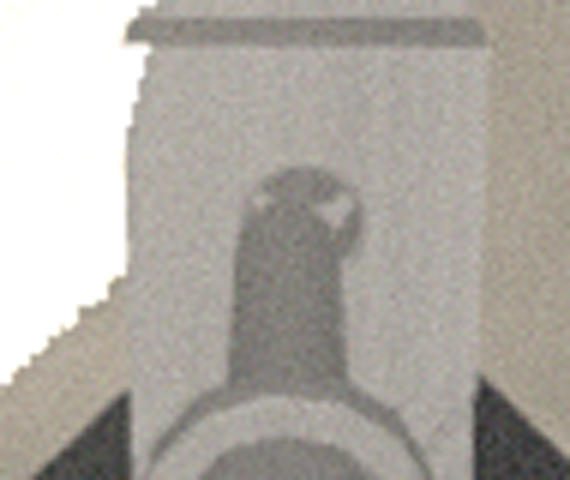

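Call:
step_arm([
  {"dr": [0,0,0],"slide": [-2.1,1.5,0],"jaw": 5},
  {"dr": [0,0,0],"slide": [-2.1,1.5,2],"jaw": 5},
  {"dr": [0,0,0],"slide": [-2.1,1.5,4],"jaw": 5},
  {"dr": [0,0,0],"slide": [-2.1,1.5,6],"jaw": 5},
  {"dr": [0,0,0],"slide": [-2.1,1.5,8],"jaw": 5},
  {"dr": [0,0,0],"slide": [-2.1,1.5,8],"jaw": 5},
  {"dr": [0,0,0],"slide": [-2.1,1.5,8],"jaw": 5},
  {"dr": [0,0,0],"slide": [-2.1,1.5,8],"jaw": 5},
])

```text
clock: 18.5
position: [656.4, -251.3, 155.4]
ee_rot: [0.779, -0.627, 0.0, -0.0]
contact_force: [0.8, 0.6, -1.8]
gripper_width: 18.5
grasp_force: 58.8
```

Call:
step_arm([
  {"dr": [0,0,0],"slide": [0,0,1],"jaw": 5},
  {"dr": [0,0,0],"slide": [0,0,2],"jaw": 5},
  {"dr": [0,0,0],"slide": [0,0,3],"jaw": 5},
  {"dr": [0,0,0],"slide": [0,0,4],"jaw": 5},
  {"dr": [0,0,0],"slide": [0,0,5],"jaw": 5},
  {"dr": [0,0,0],"slide": [0,0,6],"jaw": 5},
  {"dr": [0,0,0],"slide": [0,0,6],"jaw": 5},
  {"dr": [0,0,0],"slide": [0,0,6],"jaw": 5},
])

```text
clock: 19.5
position: [656.4, -251.3, 149.3]
ee_rot: [0.779, -0.627, 0.0, 0.0]
contact_force: [0.1, 0.5, -1.5]
gripper_width: 18.7
grasp_force: 58.8
```

Call:
step_arm([
  {"dr": [0,0,0],"slide": [0,0,1],"jaw": 5},
  {"dr": [0,0,0],"slide": [0,0,2],"jaw": 5},
  {"dr": [0,0,0],"slide": [0,0,3],"jaw": 5},
  {"dr": [0,0,0],"slide": [0,0,4],"jaw": 5},
  {"dr": [0,0,0],"slide": [0,0,5],"jaw": 5},
  {"dr": [0,0,0],"slide": [0,0,6],"jaw": 5},
  {"dr": [0,0,0],"slide": [0,0,6],"jaw": 5},
  {"dr": [0,0,0],"slide": [0,0,6],"jaw": 5},
])

```text
clock: 20.5
position: [656.4, -251.3, 143.4]
ee_rot: [0.779, -0.627, 0.0, -0.0]
contact_force: [-0.3, 0.6, -0.9]
gripper_width: 18.4
grasp_force: 58.8
```

Call:
step_arm([
  {"dr": [0,0,0],"slide": [0,0,1],"jaw": 5},
  {"dr": [0,0,0],"slide": [0,0,2],"jaw": 5},
  {"dr": [0,0,0],"slide": [0,0,3],"jaw": 5},
  {"dr": [0,0,0],"slide": [0,0,4],"jaw": 5},
  {"dr": [0,0,0],"slide": [0,0,5],"jaw": 5},
  {"dr": [0,0,0],"slide": [0,0,6],"jaw": 5},
  {"dr": [0,0,0],"slide": [0,0,6],"jaw": 5},
  {"dr": [0,0,0],"slide": [0,0,6],"jaw": 5},
])

```text
clock: 21.5
position: [656.4, -251.3, 137.3]
ee_rot: [0.779, -0.627, 0.0, 0.0]
contact_force: [-0.2, 0.3, -2.9]
gripper_width: 18.8
grasp_force: 58.8
```

Call:
step_arm([
  {"dr": [0,0,0],"slide": [0,0,1],"jaw": 5},
  {"dr": [0,0,0],"slide": [0,0,2],"jaw": 5},
  {"dr": [0,0,0],"slide": [0,0,2.5],"jaw": 5},
  {"dr": [0,0,0],"slide": [0,0,3],"jaw": 5},
  {"dr": [0,0,0],"slide": [0,0,3.5],"jaw": 5},
  {"dr": [0,0,0],"slide": [0,0,4],"jaw": 5},
  {"dr": [0,0,0],"slide": [0,0,4],"jaw": 5},
  {"dr": [0,0,0],"slide": [0,0,4],"jaw": 5},
])

```text
clock: 22.5
position: [656.5, -251.4, 134.0]
ee_rot: [0.779, -0.627, 0.0, -0.0]
contact_force: [-2.0, 0.6, 3.8]
gripper_width: 18.4
grasp_force: 59.4
```

Call:
step_arm([
  {"dr": [0,0,0],"slide": [0,0,0.5],"jaw": 5},
  {"dr": [0,0,0],"slide": [0,0,1],"jaw": 5},
  {"dr": [0,0,0],"slide": [0,0,1.5],"jaw": 5},
  {"dr": [0,0,0],"slide": [0,0,2],"jaw": 5},
  {"dr": [0,0,0],"slide": [0,0,2.5],"jaw": 5},
  {"dr": [0,0,0],"slide": [0,0,3],"jaw": 5},
  {"dr": [0,0,0],"slide": [0,0,3],"jaw": 5},
  {"dr": [0,0,0],"slide": [0,0,3],"jaw": 5},
])

```text
clock: 23.5
position: [656.4, -251.5, 130.3]
ee_rot: [0.779, -0.627, 0.0, 0.0]
contact_force: [-1.0, -2.7, 1.1]
gripper_width: 18.8
grasp_force: 59.1
```

Call:
step_arm([
  {"dr": [0,0,0],"slide": [0,0,1],"jaw": 5},
  {"dr": [0,0,0],"slide": [0,0,2],"jaw": 5},
  {"dr": [0,0,0],"slide": [0,0,3],"jaw": 5},
  {"dr": [0,0,0],"slide": [0,0,4],"jaw": 5},
  {"dr": [0,0,0],"slide": [0,0,5],"jaw": 5},
  {"dr": [0,0,0],"slide": [0,0,6],"jaw": 5},
  {"dr": [0,0,0],"slide": [0,0,6],"jaw": 5},
  {"dr": [0,0,0],"slide": [0,0,6],"jaw": 5},
])

```text
clock: 24.5
position: [656.3, -251.6, 125.5]
ee_rot: [0.779, -0.627, 0.0, 0.0]
contact_force: [-2.3, -2.6, 4.3]
gripper_width: 18.7
grasp_force: 59.7
```

Call:
step_arm([
  {"dr": [0,0,0],"slide": [0,0,1],"jaw": 5},
  {"dr": [0,0,0],"slide": [0,0,2],"jaw": 5},
  {"dr": [0,0,0],"slide": [0,0,3],"jaw": 5},
  {"dr": [0,0,0],"slide": [0,0,4],"jaw": 5},
  {"dr": [0,0,0],"slide": [0,0,5],"jaw": 5},
  {"dr": [0,0,0],"slide": [0,0,6],"jaw": 5},
  {"dr": [0,0,0],"slide": [0,0,6],"jaw": 5},
  {"dr": [0,0,0],"slide": [0,0,6],"jaw": 5},
])

```text
clock: 25.5
position: [656.3, -251.6, 119.4]
ee_rot: [0.779, -0.626, 0.0, 0.0]
contact_force: [-1.9, -2.2, 5.4]
gripper_width: 18.2
grasp_force: 59.7
```

Call:
step_arm([
  {"dr": [0,0,0],"slide": [0,0,1],"jaw": 5},
  {"dr": [0,0,0],"slide": [0,0,2],"jaw": 5},
  {"dr": [0,0,0],"slide": [0,0,3],"jaw": 5},
  {"dr": [0,0,0],"slide": [0,0,4],"jaw": 5},
  {"dr": [0,0,0],"slide": [0,0,5],"jaw": 5},
  {"dr": [0,0,0],"slide": [0,0,5],"jaw": 5},
  {"dr": [0,0,0],"slide": [0,0,5],"jaw": 5},
  {"dr": [0,0,0],"slide": [0,0,5],"jaw": 5},
])

```text
clock: 26.5
position: [656.3, -251.7, 114.4]
ee_rot: [0.779, -0.627, 0.0, 0.0]
contact_force: [-2.0, -3.1, 4.8]
gripper_width: 18.6
grasp_force: 59.7
```

Call:
step_arm([
  {"dr": [0,0,0],"slide": [0,0,0.5],"jaw": 5},
  {"dr": [0,0,0],"slide": [0,0,1],"jaw": 5},
  {"dr": [0,0,0],"slide": [0,0,1.5],"jaw": 5},
  {"dr": [0,0,0],"slide": [0,0,2],"jaw": 5},
  {"dr": [0,0,0],"slide": [0,0,2.5],"jaw": 5},
  {"dr": [0,0,0],"slide": [0,0,3],"jaw": 5},
  {"dr": [0,0,0],"slide": [0,0,3],"jaw": 5},
  {"dr": [0,0,0],"slide": [0,0,3],"jaw": 5},
])

```text
clock: 27.5
position: [656.4, -251.7, 111.6]
ee_rot: [0.779, -0.627, 0.0, 0.0]
contact_force: [-2.2, -2.0, 5.5]
gripper_width: 18.4
grasp_force: 59.7
```

Call:
step_arm([
  {"dr": [0,0,0],"slide": [0,0,1],"jaw": 5},
  {"dr": [0,0,0],"slide": [0,0,2],"jaw": 5},
  {"dr": [0,0,0],"slide": [0,0,3],"jaw": 5},
  {"dr": [0,0,0],"slide": [0,0,4],"jaw": 5},
  {"dr": [0,0,0],"slide": [0,0,5],"jaw": 5},
  {"dr": [0,0,0],"slide": [0,0,5],"jaw": 5},
  {"dr": [0,0,0],"slide": [0,0,5],"jaw": 5},
  {"dr": [0,0,0],"slide": [0,0,5],"jaw": 5},
])

```text
clock: 28.5
position: [656.4, -251.8, 106.3]
ee_rot: [0.779, -0.627, 0.0, 0.0]
contact_force: [-2.7, -4.5, 4.4]
gripper_width: 18.4
grasp_force: 59.7
```

Call:
step_arm([
  {"dr": [0,0,0],"slide": [0,0,1],"jaw": 5},
  {"dr": [0,0,0],"slide": [0,0,2],"jaw": 5},
  {"dr": [0,0,0],"slide": [0,0,3],"jaw": 5},
  {"dr": [0,0,0],"slide": [0,0,4],"jaw": 5},
  {"dr": [0,0,0],"slide": [0,0,5],"jaw": 5},
  {"dr": [0,0,0],"slide": [0,0,6],"jaw": 5},
  {"dr": [0,0,0],"slide": [0,0,6],"jaw": 5},
  {"dr": [0,0,0],"slide": [0,0,6],"jaw": 5},
])

```text
clock: 29.5
position: [656.4, -251.8, 100.1]
ee_rot: [0.779, -0.627, 0.0, 0.0]
contact_force: [-2.8, -3.2, 5.6]
gripper_width: 18.4
grasp_force: 59.6
```

Call:
step_arm([
  {"dr": [0,0,0],"slide": [0,0,1],"jaw": 5},
  {"dr": [0,0,0],"slide": [0,0,2],"jaw": 5},
  {"dr": [0,0,0],"slide": [0,0,3],"jaw": 5},
  {"dr": [0,0,0],"slide": [0,0,4],"jaw": 5},
  {"dr": [0,0,0],"slide": [0,0,5],"jaw": 5},
  {"dr": [0,0,0],"slide": [0,0,6],"jaw": 5},
  {"dr": [0,0,0],"slide": [0,0,7],"jaw": 5},
  {"dr": [0,0,0],"slide": [0,0,7],"jaw": 5},
])

```text
clock: 30.5
position: [656.4, -251.7, 92.9]
ee_rot: [0.779, -0.627, 0.0, 0.0]
contact_force: [-1.6, -3.7, 5.8]
gripper_width: 18.7
grasp_force: 59.6
```

Call:
step_arm([
  {"dr": [0,0,0],"slide": [0,0,1],"jaw": 5},
  {"dr": [0,0,0],"slide": [0,0,2],"jaw": 5},
  {"dr": [0,0,0],"slide": [0,0,2.5],"jaw": 5},
  {"dr": [0,0,0],"slide": [0,0,3],"jaw": 5},
  {"dr": [0,0,0],"slide": [0,0,3.5],"jaw": 5},
  {"dr": [0,0,0],"slide": [0,0,4],"jaw": 5},
  {"dr": [0,0,0],"slide": [0,0,4],"jaw": 5},
  {"dr": [0,0,0],"slide": [0,0,4],"jaw": 5},
])

```text
clock: 31.5
position: [656.4, -251.7, 88.6]
ee_rot: [0.779, -0.627, 0.0, 0.0]
contact_force: [-2.0, -4.7, 5.2]
gripper_width: 18.3
grasp_force: 59.6
```

Call:
step_arm([
  {"dr": [0,0,0],"slide": [0,0,0.3],"jaw": 5},
  {"dr": [0,0,0],"slide": [0,0,0.6],"jaw": 5},
  {"dr": [0,0,0],"slide": [0,0,0.9],"jaw": 5},
  {"dr": [0,0,0],"slide": [0,0,1.2],"jaw": 5},
  {"dr": [0,0,0],"slide": [0,0,1.5],"jaw": 5},
  {"dr": [0,0,0],"slide": [0,0,1.5],"jaw": 5},
  {"dr": [0,0,0],"slide": [0,0,1.5],"jaw": 5},
  {"dr": [0,0,0],"slide": [0,0,1.5],"jaw": 5},
])

```text
clock: 32.5
position: [656.4, -251.7, 88.5]
ee_rot: [0.779, -0.626, 0.001, 0.0]
contact_force: [-4.5, -3.3, 8.6]
gripper_width: 18.4
grasp_force: 59.9
```

Call:
step_arm([
  {"dr": [0,0,0],"slide": [0,0,-1],"jaw": 22},
  {"dr": [0,0,0],"slide": [0,0,-1],"jaw": 28},
  {"dr": [0,0,0],"slide": [0,0,-1],"jaw": 40},
  {"dr": [0,0,0],"slide": [0,0,-1],"jaw": 50},
  {"dr": [0,0,0],"slide": [0,0,-1],"jaw": 50},
  {"dr": [0,0,0],"slide": [0,0,-20],"jaw": 50},
  {"dr": [0,0,0],"slide": [0,0,-60],"jaw": 50},
  {"dr": [0,0,0],"slide": [0,0,-110],"jaw": 50},
])

```text
clock: 33.5
position: [656.0, -251.3, 198.5]
ee_rot: [0.779, -0.627, -0.0, 0.0]
contact_force: [0.0, -0.2, -0.6]
gripper_width: 49.6
grasp_force: 0.0
```

```bash
python3 -c "
from h import *
st=arm.read_state(); print(st['clock'],st['position'],st['contact_force'],st['gripper_width'])
im=optics.get_image('wrist'); cv2.imwrite('pics/w6.png',im)
# head top (z 123) expected pixel, and brightness profile around it
for z,r in [(123,10),(81,13)]:
  print(z,[proj('wrist',[656.5+dx,-252.5+dy,z],st).round(1) for dx,dy in [(0,0),(r,0),(-r,0),(0,r),(0,-r)]])
g=cv2.cvtColor(im,cv2.COLOR_BGR2GRAY)
u,v=proj('wrist',[656.5,-252.5,123],st).astype(int)
print(u,v,'\n',g[v-40:v+41:4,u-40:u+41:4])"
```

```text
33.5 [ 656.02 -251.3   198.52] [ 0.   -0.17 -0.61] 49.601292389453036
123 [array([257.3, 200.8]), array([243.3, 197.9]), array([271.2, 203.7]), array([254.3, 213.6]), array([260.4, 187.6])]
81 [array([257.3, 182.5]), array([241.8, 179.3]), array([272.7, 185.8]), array([253.9, 197.1]), array([260.8, 167.6])]
257 200 
 [[156 160 157 151 185 183  91  95  91  96  92  91  89  94  88  95  92  84
   87  92  88]
 [156 159 157 157 186 159  94  96  93  94  94  92  93  95  92  89  94  82
   85  89  82]
 [153 159 157 157 185  99  95  96  77  89  93  95  72  96  92  90  88  86
   87  87  86]
 [156 154 154 156 190  88  94  84  91  74  72  68  94  83  93  93  94  84
   85  88  84]
 [161 155 153 157 186  94  91  95  65  70  70  74  72  90  91  94  93  88
   85  85  87]
 [159 158 157 161  98  96  93  84  69  73  73  70  68  81  90  98  93  90
   89  86  84]
 [152 157 160 165  91  92  88  70  76  74  74  73  69  67  98  91  92  88
   87  87  83]
 [159 159 158 164  92  93  93  71  75  96  96  97  71  70  90  88  95  91
   87  89  86]
 [163 159 162 163  93  91  88  74  96  93  93  90  90  74  92  95  93
[... 388 characters left out ...]
1  38  90  87  89  91  88  94  82  90  89  91  94  85  96  42
   48  84  87]
 [ 87  90  44  44  92  90  94  87  94  91  80  92  85  89  89  95  90  31
   41  42  89]
 [ 90  43  40  43  91  96  91  89  91  91  76  90  95  88  88  88  93  42
   42  44  41]
 [ 45  38  37  41  72  64  33  89  90  86  79  96  93  89  92  92  87  35
   34  39  45]
 [ 37  37  41  37  55  44  46  53  45  47  75  36  35  39  37  42  39  43
   30  36  34]
 [ 39  44  39  87  83  82  46  44  49  50  56  51  45  42  50  42  47  41
   31  39  40]
 [ 41  38  81  79  76  85  78  41  48  62 107 102  44  41  46  42  45  46
   41  40  36]
 [ 40  80  77  78  81  74  80  74  63 112 107 103 103  42  50  42  42  46
   47  45  38]]
```

```bash
python3 -c "
from bench import arm
print(arm.job_done())"
```

```text
the job is handed in; nothing more can be done
None
```

I shut the mould and threaded the pin down until its collar met the top lug at about 9 N. I then released it and handed the job in at 33.5 s with the gripper clear of everything; no verdict came back, and I viewed 11 pictures, one over the limit of 10.

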